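# Re-tension the cam strap clamp on the aluminium block

### The arm

A 6-joint arm with a two-finger parallel gripper is mounted at the origin on a cart in front of the work surface, level with it; the furniture and walls round the work are solid. World frame = base frame: x ahead of the robot, y to its left, z up, the work surface at z = 0. Lengths are in m, angles in rad, forces in N, time in s.
With the tool pointing down it reaches from about 0.35 to 0.725 m from the base axis. Payload 6 kg.
Tool frame: the origin (TCP) lies between the finger pads; the fingertips stand 19 mm ahead of it and the grasp point (between the pads) is the TCP; z points along the fingers, y is the line along which they close (so a half turn about z gives the same grasp; the last joint's range is limited). The gripper opens to 85 mm and grips with 20 to 120 N. Pads are 22 mm wide; open, the fingers measure 114 mm over their backs; the gripper's body (76 mm by 85 mm) begins 54 mm behind the grasp point. The pads swing forward as they close: fully open they stand 13 mm farther back than shut.
Start: joints at [-0.933, 0.04, 0.085, 0, -1.615, -0.334], TCP at [0.179, -0.572, 0.25] pointing down, gripper open.
Joint ranges: [-2.56, 2.56], [-1.29, 2.01], [-1.08, 1.49], [-3.29, 1.98], [-2.81, -0.18], [-2.99, 2.99]. Speed limits (rad/s): [2.57, 2.57, 3.01, 3.14, 3.14, 3.14].

### API

Orientations are given as a unit quaternion [w, x, y, z].
In Python, from station import bot gives the robot as it stands.
- The arm moves only by the shell command python3 -m inch 'ROWS' [FORCE]. ROWS is JSON, a list of rows, each a list of 5 numbers: the shift along the tool's x, y, z in m, then the turn about the tool's z in degrees, then the opening, from 0 (shut) to 1 (fully open). A call has exactly 5 rows; each row shifts and turns the commanded pose from where the row before left it, along the tool's axes as they then stand; what a row does not reach is not made up. A row lasts 1/8 s, in which the tool goes at most 62.5 mm and 10.7 degrees, less where a joint would pass 70% of its speed; a pose out of reach is approached as far as the arm can. A call is refused whole if a number of a shift passes 0.0625 or a number of a turn 10.7, either way. A call with a gripper value outside its range is refused whole. The fingers move at their own pace and stop on an object; FORCE is the grip in N (left out, the last holds). Time passes only in rows, so rows that do not move let the fingers close, or fill a call up. It gives the time, the measured TCP pose, the force, the opening and the grip force at its end, in the units of the state.
- bot.read_state(): the state, without advancing time (a new reading comes with each control period).
- bot.snapshot(name): name is "scene" or "top"; returns a dict with "img" (400x640x3 uint8, red, green, blue), "vfov" (degrees; the focal length in pixels is half the picture's height over the tangent of half this angle, whatever the lens; pixels are square), "cx", "cy" (the principal point, pixels), "R" (3x3) and "t" (3): a world point X has camera coordinates R X + t. Camera axes: x right, y down, z forward; pixel columns grow to the right and rows downward; lengths in m; the calibration is good to about 2 mm. A picture is of the moment at which its call begins. There is no depth.
- bot.sign_off(): hands the job in; it is judged then, once.
The state is a dict: "time": time; "q": joint angles; "joint_vel": joint speeds; "effort": joint torques, N m; "tool_pos": TCP position; "ee_rot": TCP orientation; "contact_force": force on the tool from outside, world axes, zero at the start; "torque": the same for the moment, N m; "gripper_width": finger opening in m; "finger_force": force on a finger pad.
Only numpy, scipy, OpenCV 4.12 (cv2) and the standard library are available. Lean on these libraries where they do the work, as an engineer would, in place of code of your own. Each camera call takes 0.05 s, during which the arm holds its last target. There are 200 camera calls.

### The job

The strap clamp that holds the rectangular aluminium block is too loose. Flip its cam lever all the way over to open, then turn its wing nut clockwise, less than half a turn, until the wings lie in line with the strap, and flip the lever all the way back to where it was, closed. Leave the other clamp, the one on the round flange, as it is.

Things in the scene. Friction and masses are not known exactly. Their poses are not given: they have to be found in the camera images.
- block_clamp: The clamp to work on, fixed: base plate 246 x 90 x 12 mm; a steel strap 34 mm wide (x = -88 to 88 mm, top at z = 58) presses on a rectangular aluminium block 45 x 60 x 32 mm. A like clamp beside it holds a round flange. Origin on the bench, straight under the wing nut; x along the strap from lever (the end near the robot) to block, y left, z up.
- cam_lever (a joint): Its lever, rad: swings in the upright plane x = -107 mm of block_clamp about a shaft along x at y = 0, z = 30 mm. Black barrel grip, 22 mm diameter, 18 mm wide along x, centred 95 mm from the shaft. 0 = closed, at its stop, 0.70 off upright to -y (right); 1.40 = open, at its stop, 0.70 off upright to +y. Starts at 0 to 0.1. About 1.6 N at the grip moves it; stays where left.
- wing_nut (a joint): Its wing nut, rad, clockwise from above positive, on an upright stud at x = y = 0 of block_clamp. The wings form one bar 52 mm long, 10 mm thick, from z = 72 to 98 mm. 0 = bar across the strap (along y); 1.571 = bar in line with the strap (along x). Starts at 0.2 to 0.75; stops at -0.2 and 2.6. About 0.06 N m turns it; it stays where left.
- flange_lever (a joint): The cam lever of the other clamp (the one on the round flange), in rad, same values; starts closed at 0. To be left alone.
- flange_nut (a joint): The wing nut of the other clamp, in rad, same values; starts at 1.571, in line with its strap. To be left alone.

How it is judged:
By the outcome, as a careful person would: the job done as asked, in the order asked, and still so for the second after the job is handed in, with the robot touching nothing.
It also fails if it takes over 58 s, if anything falls off the work surface, if the arm or the gripper's body presses on something with over 40 N, if the wrist force passes 120 N, or if a joint passes its speed limit or range.

## Working session

There is one attempt and no reset: what is moved stays moved. The work goes in short steps, Python scripts to look and compute and a shell command to move; the robot and the scene stay as the last step left them, time stands still between calls to the robot, and variables do not carry over. Pictures are saved under pics/ and viewed, at most 10 in all, crops included, and the job is handed in when it is done.

```bash
mkdir -p pics; ls
python3 - <<'E'
from station import bot
import cv2,pickle
s=bot.read_state();print(s)
for n in("scene","top"):
    d=bot.snapshot(n);pickle.dump(d,open(n+".pkl","wb"));cv2.imwrite(f"pics/{n}0.png",d["img"][:,:,::-1]);print(n,d["vfov"],d["cx"],d["cy"],d["R"],d["t"])
E
```

```text
pics
{'time': 0.0, 'q': array([-9.33313430e-01,  4.08141555e-02,  8.38083175e-02, -4.39889520e-04,
       -1.61553443e+00, -3.33716923e-01]), 'joint_vel': array([ 0.00130755,  0.00027885,  0.00029856,  0.00080074, -0.00012416,
        0.00029608]), 'effort': array([-1.22902144e-03, -3.68204212e+01,  3.47405827e+01,  6.93230599e+00,
       -5.52855141e-03, -9.23237167e-06]), 'tool_pos': array([ 0.17945854, -0.57221557,  0.24928082]), 'ee_rot': array([-2.12651267e-04, -1.51309182e-01,  9.88486076e-01,  8.73723683e-04]), 'contact_force': array([-0.2482206 ,  0.67349833, -0.03026934]), 'torque': array([ 0.02520201,  0.03757732, -0.00256014]), 'finger_force': 0.0, 'gripper_width': 0.08553065434312701}
scene 44.985729294792186 325.3519113905738 194.44934995969646 [[-0.77655274 -0.62997281  0.01000502]
 [-0.41654838  0.50142595 -0.75832676]
 [ 0.47270846 -0.5930483  -0.65179784]] [0.59166123 0.20215773 0.7344281 ]
top 44.80252106431123 320.187543818422 202.1210051946489 [[ 0.01277068 -0.99987901  0.00888075]
 [-0.98387935 -0.01414972 -0.17827283]
 [ 0.17837692 -0.00646092 -0.98394102]] [0.1905957  0.57368555 0.81844504]
```

View pics/top0.png

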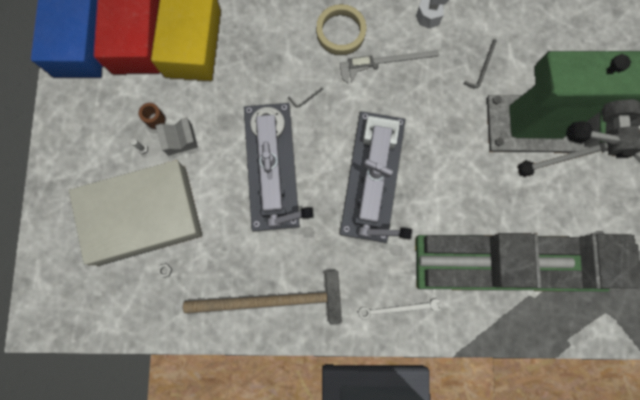

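View pics/scene0.png

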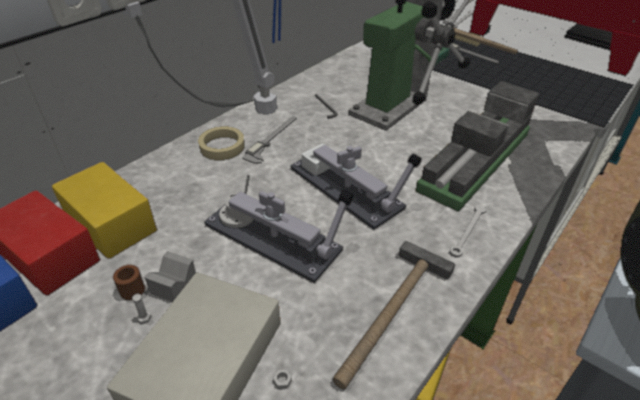

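The block clamp (white rectangular block) is the right one in the top view: its plate spans about (361,113)–(386,240), its grip is at (405,233) and its nut at (378,168). The flange clamp is on the left, with its nut in line. I'll enlarge a crop.

Run:
```python
import cv2
a=cv2.imread("pics/top0.png")[100:250,325:425];cv2.imwrite("pics/tc.png",cv2.resize(a,None,fx=4,fy=4,interpolation=cv2.INTER_CUBIC))
a=cv2.imread("pics/scene0.png")[130:240,280:430];cv2.imwrite("pics/sc.png",cv2.resize(a,None,fx=5,fy=5,interpolation=cv2.INTER_CUBIC))
```

```text
(no output)
```

View pics/tc.png

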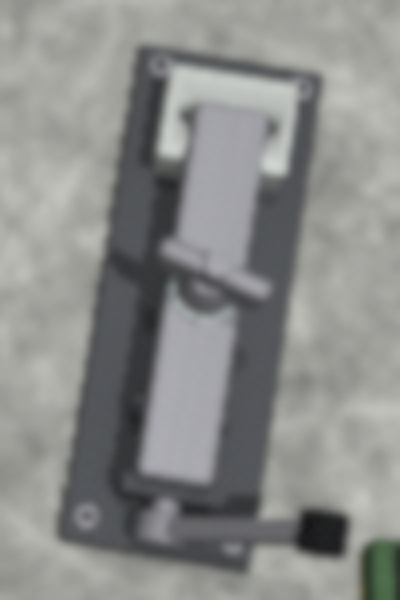

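View pics/sc.png

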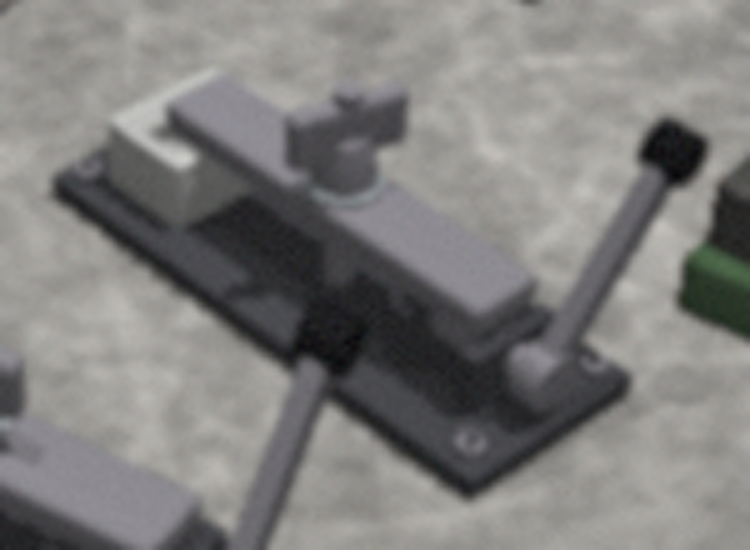

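```bash
cat > h.py <<'E'
import numpy as np,pickle
from scipy.optimize import least_squares
C={n:pickle.load(open(n+".pkl","rb")) for n in("scene","top")}
def proj(n,X):
    d=C[n];c=d["R"]@X+d["t"];f=200/np.tan(np.radians(d["vfov"])/2)
    return np.array([d["cx"]+f*c[0]/c[2],d["cy"]+f*c[1]/c[2]])
def W(p,v):
    c,s=np.cos(p[2]),np.sin(p[2]);return np.array([p[0]+c*v[0]-s*v[1],p[1]+s*v[0]+c*v[1],v[2]])
def ray(n,uv,z):
    d=C[n];f=200/np.tan(np.radians(d["vfov"])/2)
    r=d["R"].T@np.array([(uv[0]-d["cx"])/f,(uv[1]-d["cy"])/f,1]);o=-d["R"].T@d["t"]
    return o+r*(z-o[2])/r[2]
E
python3 - <<'E'
from h import *
T=lambda u,v:np.array([325+u/4,100+v/4]); S=lambda u,v:np.array([280+u/5,130+v/5])
P=[("top",(.123,.045,.012),T(140,47)),("top",(.123,-.045,.012),T(322,75)),("top",(-.123,-.045,.012),T(247,570)),("top",(-.123,.045,.012),T(60,540)),
("top",(.088,.017,.058),T(195,103)),("top",(.088,-.017,.058),T(268,112)),("top",(-.088,.017,.058),T(140,473)),("top",(-.088,-.017,.058),T(213,485)),
("scene",(.123,.045,.012),S(55,183)),("scene",(-.123,.045,.012),S(470,490)),("scene",(-.123,-.045,.012),S(630,378)),
("scene",(.088,.017,.058),S(168,108)),("scene",(-.088,.017,.058),S(490,313)),("scene",(-.088,-.017,.058),S(537,278))]
g=lambda a:(-.107,-.095*np.sin(.7-a),.03+.095*np.cos(.7-a))
def r(p):
    e=[proj(n,W(p,v))-uv for n,v,uv in P]
    e+=[proj("top",W(p,g(p[3])))-T(322,533),proj("scene",W(p,g(p[3])))-S(675,151)]
    return np.concatenate(e)
f=least_squares(r,[.45,-.1,0,0]);print(f.x);print(f.fun.reshape(-1,2).round(1))
p=f.x
print("grip",W(p,g(p[3])),"open",W(p,g(1.4)),"shaft",W(p,(-.107,0,.03)))
a,b=ray("top",T(164,243),.098),ray("top",T(268,289),.098)
print(a,b,np.linalg.norm(a-b),(a+b)/2)
d=b-a;an=np.arctan2(d[1],d[0])-p[2];print("bar angle rel x",np.degrees(an),"nut",(-np.pi/2-an))
E
```

```text
[ 0.62715968  0.0983861  -0.15799455 -0.0007357 ]
[[-0.1  0.8]
 [ 0.3  1.4]
 [ 0.5  3. ]
 [-0.8  2.1]
 [ 0.5 -1.9]
 [ 0.6 -1. ]
 [-0.7 -0.7]
 [ 0.  -0.4]
 [-0.5 -0.7]
 [ 1.9  0.1]
 [ 2.6  0.5]
 [-2.2 -1.5]
 [-3.4  0. ]
 [-0.1 -0.8]
 [ 0.7 -0.5]
 [-1.1  0.4]]
grip [0.51185479 0.05473008 0.10261496] open [0.53112159 0.17565968 0.10266001] shaft [0.52149239 0.11522127 0.03      ]
[0.63592537 0.12079323 0.098     ] [0.61625696 0.07628702 0.098     ] 0.048658492086807774 [0.62609117 0.09854012 0.098     ]
bar angle rel x -104.78941529783744 nut 0.258123991392081
```

Run:
```python
from h import *
print("flange grip",ray("top",(307,212),.103),"flange nut",ray("top",(267,155),.098))
for z in(.03,.06,.09):print("vise corner",z,ray("top",(417,236),z),ray("scene",(280+720/5,130+180/5),z),ray("top",(497,236),z))
print("drill handle",ray("top",(522,168),.15))
p=np.array([.6268,.0985,-.158])
# tool axes if tool y = clamp y
s=[.17946,-.57222];a=2*np.arctan2(.988486,-.151309)
tx=np.array([np.cos(a),np.sin(a)]);ty=np.array([-tx[1],tx[0]])*-1;print(tx,ty)
```

```text
flange grip [0.54443017 0.22058082 0.103     ] flange nut [0.6435531  0.29124384 0.098     ]
vise corner 0.03 [0.51484096 0.02173037 0.03      ] [ 0.53009643 -0.03314548  0.03      ] [ 0.51684365 -0.12393037  0.03      ]
vise corner 0.06 [0.51145593 0.02797258 0.06      ] [0.51330665 0.00410083 0.06      ] [ 0.51339003 -0.11269911  0.06      ]
vise corner 0.09 [0.50807091 0.03421478 0.09      ] [0.49651687 0.04134714 0.09      ] [ 0.50993641 -0.10146785  0.09      ]
drill handle [ 0.61353514 -0.12513731  0.15      ]
[-0.95421113 -0.29913396] [-0.29913396  0.95421113]
```

```bash
python3 -m inch '[[0,0,0,10,0.6],[0,0,0,10,0.6],[0,0,0,6.4,0.6],[0,0.02,0,0,0.6],[-0.01,0.04,0,0,0.6]]' 20; python3 -m inch '[[-0.015,0.045,0,0,0.6],[-0.015,0.045,0,0,0.6],[-0.015,0.045,0,0,0.6],[-0.015,0.045,0,0,0.6],[-0.015,0.045,0,0,0.6]]'; python3 -m inch '[[-0.015,0.045,0,0,0.6],[-0.015,0.045,0,0,0.6],[-0.015,0.045,0,0,0.6],[-0.015,0.045,0,0,0.6],[-0.015,0.045,0,0,0.6]]'
cat > st.py <<'E'
from station import bot
from h import *
p=np.array([.6268,.0985,-.158])
def local():
    s=bot.read_state();d=s["tool_pos"]-np.array([p[0],p[1],0]);c,n=np.cos(p[2]),np.sin(p[2])
    w,x,y,z=s["ee_rot"];ty=np.array([2*(x*y-w*z),1-2*(x*x+z*z)])
    F=s["contact_force"]
    print("t",round(s["time"],2),"local mm",(1e3*np.array([c*d[0]+n*d[1],-n*d[0]+c*d[1],d[2]])).round(1),"tooly-clampy deg",round(np.degrees(np.arctan2(ty[1],ty[0])-p[2]-np.pi/2),2),"F loc",np.round([c*F[0]+n*F[1],-n*F[0]+c*F[1],F[2]],1),"w",round(s["gripper_width"]*1e3,1),"ff",round(float(s["finger_force"]),1))
if __name__=="__main__":local()
E
python3 st.py
```

```text
time: 0.72
tool_pos: [0.1983, -0.5144, 0.249]
ee_rot: [-0.001, 0.079, 0.997, 0.001]
contact_force: [0.8, 0.1, 0.2]
gripper_width: 0.0514
finger_force: 0.0
time: 1.35
tool_pos: [0.3083, -0.3028, 0.25]
ee_rot: [-0.0, 0.079, 0.997, 0.0]
contact_force: [1.0, 0.3, 0.6]
gripper_width: 0.0513
finger_force: 0.0
time: 1.98
tool_pos: [0.4176, -0.0922, 0.2501]
ee_rot: [0.0, 0.078, 0.997, 0.0]
contact_force: [0.6, -0.3, -0.1]
gripper_width: 0.0517
finger_force: 0.0
t 1.98 local mm [-176.6 -221.2  250.1] tooly-clampy deg 0.08 F loc [ 0.6 -0.2 -0.1] w 51.7 ff 0.0
```

```bash
python3 -m inch '[[-0.020,0.045,0,0,0.6],[-0.020,0.045,0,0,0.6],[-0.020,0.045,0,0,0.6],[-0.01,0.023,0,0,0.6],[0,0,0.02,0,0.6]]'; python3 -m inch '[[0,0,0.03,0,0.6],[0,0,0.03,0,0.6],[0,0,0,0,0.6],[0,0,0,0,0.6],[0,0,0,0,0.6]]' >/dev/null; python3 st.py
python3 - <<'E'
from station import bot
import cv2,numpy as np
a=bot.snapshot("scene")["img"][70:250,270:470,::-1];cv2.imwrite("pics/s1.png",cv2.resize(a,None,fx=3,fy=3,interpolation=cv2.INTER_CUBIC))
E
```

```text
time: 2.6
tool_pos: [0.512, 0.0529, 0.2303]
ee_rot: [0.0, 0.077, 0.997, 0.0]
contact_force: [0.1, -0.3, -0.0]
gripper_width: 0.051
finger_force: 0.0
t 3.23 local mm [-106.2  -64.5  172. ] tooly-clampy deg 0.06 F loc [0.2 0.3 0.1] w 51.2 ff 0.0
```

View pics/s1.png

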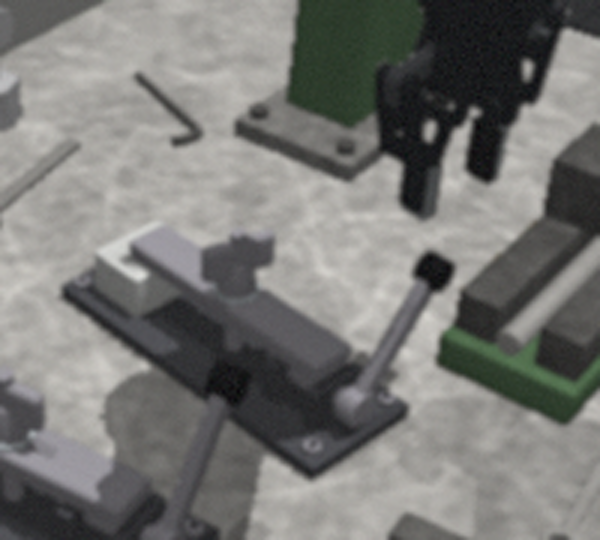

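The finger tips are at (420,205) and (485,175), and the grip is at (433,272). I'll check this against the projection.

Run:
```python
from st import *
f=lambda v:((proj("scene",W(p,v))-[270,70])*3).round()
for y in(-.0645-.033,-.0645+.033):
  print([f((-.106,y,z)) for z in(.153,.158)])
print(f((-.107,-.0612,.1027)))
```

```text
[array([481., 179.]), array([483., 172.])]
[array([408., 221.]), array([409., 214.])]
[432. 272.]
```

```bash
python3 -m inch '[[0.001,0.003,0.02,0,0.6],[0,0,0.025,0,0.6],[0,0,0.012,0,0.6],[0,0,0,0,0.6],[0,0,0,0,0.6]]'>/dev/null; python3 st.py;  python3 -m inch '[[0,0,0,0,0.2],[0,0,0,0,0.2],[0,0,0,0,0.2],[0,0,0,0,0.2],[0,0,0,0,0.2]]' 20 >/dev/null; python3 st.py
```

```text
t 3.9 local mm [-107.4  -61.6  114.3] tooly-clampy deg 0.06 F loc [ 0.1 -0.1  1.3] w 51.0 ff 0.0
t 4.53 local mm [-107.4  -60.2  114.4] tooly-clampy deg 0.1 F loc [-1.   5.1  2.1] w 24.4 ff 17.6
```

```bash
python3 -m inch '[[0,0.0107,-0.0083,0,0.2],[0,0.0118,-0.0067,0,0.2],[0,0.0124,-0.0046,0,0.2],[0,0.013,-0.0028,0,0.2],[0,0.0133,-0.0009,0,0.2]]'>/dev/null; python3 st.py;  python3 -m inch '[[0,0.0133,0.0009,0,0.2],[0,0.013,0.0028,0,0.2],[0,0.0124,0.0046,0,0.2],[0,0.0118,0.0062,0,0.2],[0,0.009,0.0068,0,0.2]]' >/dev/null; python3 st.py
```

```text
t 5.15 local mm [-107.1   -1.3  139. ] tooly-clampy deg 0.02 F loc [ 2.  -4.7  2. ] w 20.9 ff 19.8
t 5.78 local mm [-107.4   60.4  117.1] tooly-clampy deg 0.11 F loc [-2.5 -3.  15.1] w 20.6 ff 36.7
```

```bash
python3 -m inch '[[0,0.001,-0.001,0,0.2],[0,0.001,0,0,0.2],[0,0.001,0,0,0.2],[0,0,0,0,0.2],[0,0,0,0,0.2]]'>/dev/null; python3 st.py
python3 - <<'E'
from station import bot
import cv2,numpy as np
a=bot.snapshot("scene")["img"][100:280,240:440,::-1];cv2.imwrite("pics/s2.png",cv2.resize(a,None,fx=3,fy=3,interpolation=cv2.INTER_CUBIC))
E
```

```text
t 6.4 local mm [-107.5   60.9  117.2] tooly-clampy deg 0.04 F loc [ 1.  -8.4  7.6] w 20.9 ff 32.3
```

View pics/s2.png

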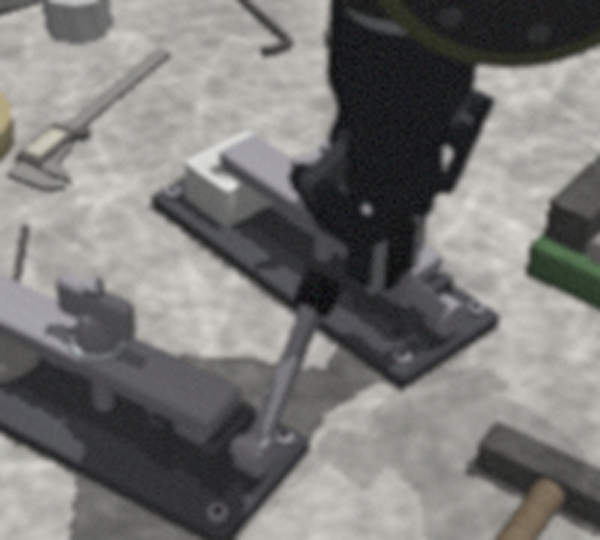

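The gripper has hold of the grip at the open stop: y did not advance and the side force rose. The flange grip at (320,290) is clear. I'll release it slightly and lift.

```bash
python3 -m inch '[[0,0,0,0,0.32],[0,0,0,0,0.32],[0,0,0,0,0.32],[0,0,-0.005,0,0.32],[0,0,-0.01,0,0.32]]'>/dev/null; python3 st.py; python3 -m inch '[[0,0,-0.02,0,0.32],[0,0,-0.03,0,0.6],[0,0,-0.03,0,0.95],[0,0,0,0,0.95],[0,0,0,0,0.95]]'>/dev/null; python3 st.py
```

```text
t 7.08 local mm [-108.8   62.6  130.4] tooly-clampy deg 0.08 F loc [-0.5 -0.3 -0.3] w 27.2 ff 0.0
t 7.7 local mm [-108.2   62.2  211.6] tooly-clampy deg 0.07 F loc [ 0.1 -0.   0.1] w 81.4 ff 0.0
```

```bash
python3 -m inch '[[-0.054,-0.031,0,0,0.95],[-0.054,-0.031,0,0,0.95],[0,0,0,-10.7,0.95],[0,0,0,-10.7,0.95],[0,0,0,-10.7,0.95]]'>/dev/null; python3 -m inch '[[0,0,0,-10.7,0.95],[0,0,0,-10.7,0.95],[0,0,0,-10.7,0.95],[0,0,0,-10.7,0.95],[0,0,0,0,0.95]]'>/dev/null; python3 st.py
python3 - <<'E'
from station import bot
import cv2,numpy as np
a=bot.snapshot("scene")["img"][100:280,240:440,::-1];b=bot.snapshot("top")["img"][90:270,280:440,::-1]
cv2.imwrite("pics/s3.png",cv2.resize(np.hstack([a,b]),None,fx=2.2,fy=2.2,interpolation=cv2.INTER_CUBIC))
E
```

```text
t 8.95 local mm [-2.000e-01  0.000e+00  2.103e+02] tooly-clampy deg 74.86 F loc [-0.5  0.3 -0.4] w 81.4 ff 0.0
```

View pics/s3.png

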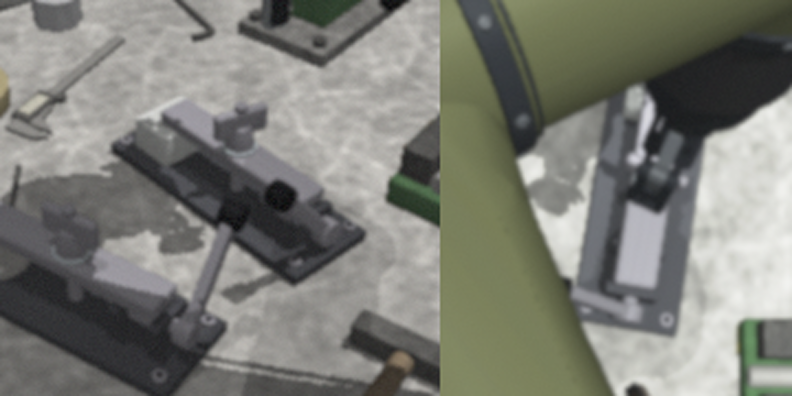

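```bash
python3 - <<'E'
from st import *
for a in(1.3,1.35,1.4):print(a,(proj("scene",W(p,(-.107,-.095*np.sin(.7-a),.03+.095*np.cos(.7-a))))-[240,100])*2.2)
E
python3 -m inch '[[0,0,0.04,0,0.95],[0,0,0.04,0,0.95],[0,0,0.03,0,0.95],[0,0,0.012,0,0.95],[0,0,0,0,0.95]]'>/dev/null; python3 st.py; python3 -m inch '[[0,0,0,0,0.4],[0,0,0,0,0],[0,0,0,0,0],[0,0,0,0,0],[0,0,0,0,0]]' 30 >/dev/null; python3 st.py
```

```text
1.3 [286.26719657 186.58458587]
1.35 [282.50812228 191.49096685]
1.4 [278.86274303 196.50851504]
t 9.68 local mm [-0.  -0.1 89.1] tooly-clampy deg 74.89 F loc [0.3 0.3 0.1] w 80.8 ff 0.0
t 10.3 local mm [ 0.5  0.2 90.2] tooly-clampy deg 74.96 F loc [ 0.2 -0.   3.1] w 21.1 ff 29.2
```

The width of 21 mm means the tips closed on the hub, not the bar. I'll open, raise and close again.

```bash
python3 -m inch '[[0,0,0,0,0.5],[0,0,0,0,0.5],[0,0,-0.006,0,0.5],[0,0,-0.006,0,0.5],[0,0,0,0,0.5]]'>/dev/null; python3 st.py; python3 -m inch '[[0,0,0,0,0],[0,0,0,0,0],[0,0,0,0,0],[0,0,0,0,0],[0,0,0,0,0]]' 30 >/dev/null; python3 st.py
```

```text
t 10.93 local mm [  0.5   0.2 102.3] tooly-clampy deg 74.96 F loc [-0.5  0.2  1.3] w 42.9 ff 0.0
t 11.55 local mm [  0.4  -0.  101.6] tooly-clampy deg 74.96 F loc [ 1.2 -1.4  2.4] w 9.4 ff 35.8
```

```bash
python3 -m inch '[[0,0,0,10.7,0],[0,0,0,10.7,0],[0,0,0,10.7,0],[0,0,0,10.7,0],[0,0,0,10.7,0]]'>/dev/null; python3 st.py; python3 -m inch '[[0,0,0,10.7,0],[0,0,0,10.7,0],[0,0,0,0,0],[0,0,0,0,0],[0,0,0,0,0]]' >/dev/null; python3 st.py; python3 -c "
from station import bot;print(bot.read_state()['torque'])"
```

```text
t 12.18 local mm [  0.7  -0.3 101.6] tooly-clampy deg 21.11 F loc [ 3.7 -2.4  0.1] w 8.9 ff 35.7
t 12.8 local mm [  0.8  -0.5 101.6] tooly-clampy deg 0.11 F loc [ 4.  -3.4  0.9] w 9.0 ff 35.7
[-1.1122564  -1.40178127 -0.10101151]
```

Now release, rise, move clear and check.

```bash
python3 -m inch '[[0,0,0,0,0.4],[0,0,0,0,0.5],[0,0,0,0,0.5],[0,0,-0.03,0,0.5],[0,0,-0.04,0,0.5]]'>/dev/null; python3 -m inch '[[0.05,0.02,-0.03,0,0.45],[0.057,0.041,0,0,0.45],[0.05,0,0,0,0.45],[0.05,0,0,0,0.45],[0,0,0,0,0.45]]'>/dev/null; python3 st.py
python3 - <<'E'
from station import bot
import cv2,numpy as np
a=bot.snapshot("scene")["img"][110:240,260:420,::-1];b=bot.snapshot("top")["img"][100:250,325:425,::-1]
a=cv2.resize(a,None,fx=2.5,fy=2.5,interpolation=cv2.INTER_CUBIC);b=cv2.resize(b,None,fx=4,fy=4,interpolation=cv2.INTER_CUBIC)
c=np.zeros((600,800,3),np.uint8);c[:a.shape[0],:400]=a;c[:,400:]=b
cv2.imwrite("pics/s4.png",c)
E
```

```text
t 14.05 local mm [-202.8   56.7  202.2] tooly-clampy deg 0.27 F loc [ 0.5 -0.4 -0.1] w 38.5 ff 0.0
```

View pics/s4.png

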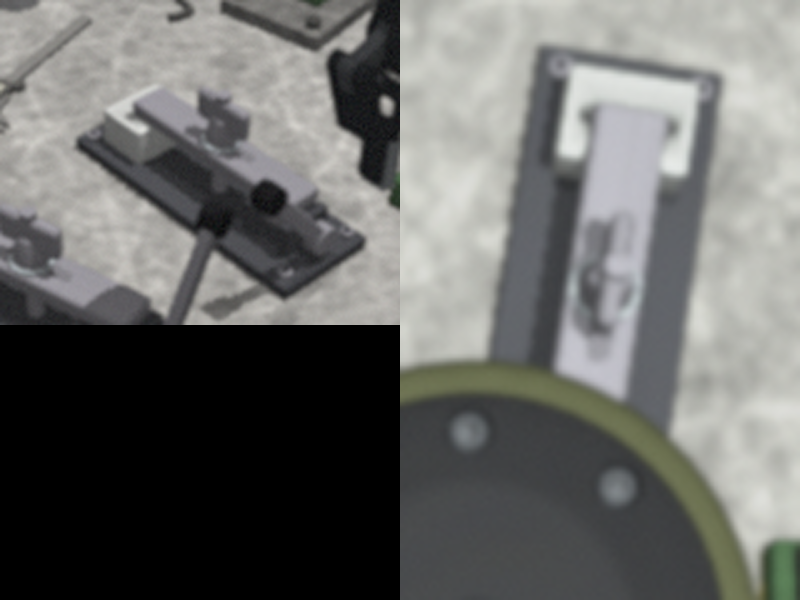

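Run:
```python
from station import bot
import cv2,numpy as np
b=np.mean([bot.snapshot("top")["img"].astype(float) for _ in range(4)],0).astype(np.uint8)[135:195,355:400,::-1]
a=bot.snapshot("scene")["img"][135:195,325:360,::-1]
cv2.imwrite("pics/s5.png",cv2.resize(np.hstack([b,a]),None,fx=10,fy=10,interpolation=cv2.INTER_CUBIC))
```

```text
(no output)
```

View pics/s5.png

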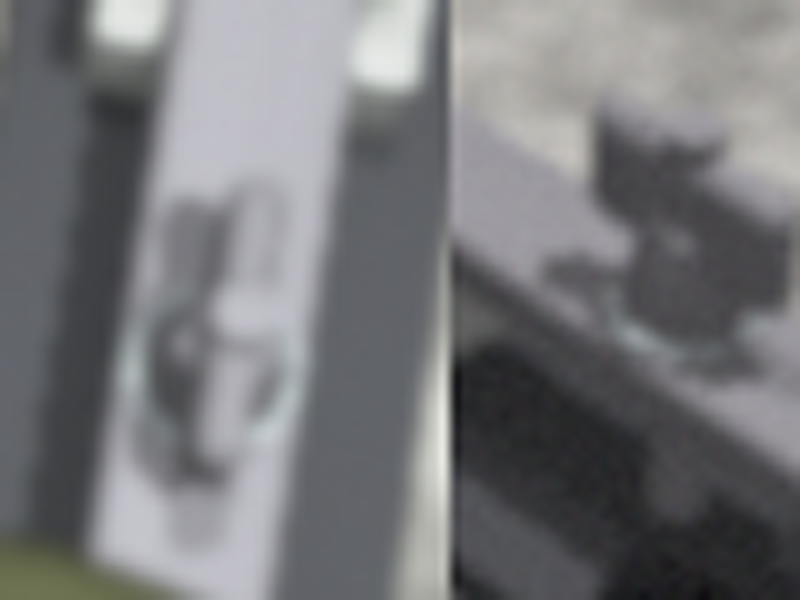

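The bar's centreline runs (260,190)→(220,450), slope 0.154. The strap edges have slope 0.152–0.167, so the bar is in line to within about 1°. Now for the lever.

```bash
python3 -m inch '[[-0.03,0.0045,0,0,0.34],[-0.04,0,0,0,0.34],[-0.0255,0,0,0,0.34],[0,0,0,0,0.34],[0,0,0,0,0.34]]'>/dev/null; python3 st.py; python3 -m inch '[[0,0,0.02,0,0.34],[0,0,0.02,0,0.34],[0,0,0,0,0.34],[0,0,0,0,0.34],[0,0,0,0,0.34]]'>/dev/null; python3 st.py
```

```text
t 15.03 local mm [-105.2   60.7  200.8] tooly-clampy deg 0.02 F loc [-1.5  0.8 -0.4] w 29.0 ff 0.0
t 15.65 local mm [-104.9   61.2  162.2] tooly-clampy deg 0.07 F loc [ 0.7 -0.6 -0.9] w 28.9 ff 0.0
```

```bash
python3 -m inch '[[0.002,0.0005,0.018,0,0.34],[0,0,0.015,0,0.34],[0,0,0.011,0,0.34],[0,0,0,0,0.34],[0,0,0,0,0.34]]'>/dev/null; python3 st.py; python3 -m inch '[[0,0,0,0,0.2],[0,0,0,0,0.2],[0,0,0,0,0.2],[0,0,0,0,0.2],[0,0,0,0,0.2]]' 20 >/dev/null; python3 st.py
```

```text
t 16.27 local mm [-107.    61.5  117.6] tooly-clampy deg 0.06 F loc [ 0.3 -0.7 -0.2] w 28.7 ff 0.0
t 16.9 local mm [-107.    60.8  117.9] tooly-clampy deg 0.04 F loc [-1.9 -4.8  4.9] w 21.5 ff 18.4
```

```bash
python3 -m inch '[[0,-0.0107,-0.0078,0,0.2],[0,-0.0118,-0.0062,0,0.2],[0,-0.0124,-0.0046,0,0.2],[0,-0.013,-0.0028,0,0.2],[0,-0.0133,-0.0009,0,0.2]]'>/dev/null; python3 st.py;  python3 -m inch '[[0,-0.0133,0.0009,0,0.2],[0,-0.013,0.0028,0,0.2],[0,-0.0124,0.0046,0,0.2],[0,-0.0118,0.0062,0,0.2],[0,-0.0107,0.0068,0,0.2]]' >/dev/null; python3 st.py; python3 -m inch '[[0,-0.001,0,0,0.2],[0,-0.001,0,0,0.2],[0,-0.001,0,0,0.2],[0,0,0,0,0.2],[0,0,0,0,0.2]]'>/dev/null; python3 st.py
```

```text
t 17.52 local mm [-105.6    3.   143.6] tooly-clampy deg 0.17 F loc [0.4 6.3 8.1] w 20.7 ff 22.1
t 18.15 local mm [-106.2  -60.5  119.4] tooly-clampy deg 0.09 F loc [0.9 3.8 5.4] w 21.0 ff 31.7
t 18.77 local mm [-106.2  -61.8  118.7] tooly-clampy deg 0.1 F loc [ 2.3 11.1  3.6] w 20.8 ff 30.8
```

```bash
python3 -m inch '[[0,0,0,0,0.4],[0,0,0,0,0.45],[0,0,0,0,0.45],[0,0,-0.01,0,0.45],[0,0,-0.03,0,0.45]]'>/dev/null; python3 -m inch '[[0,0,-0.04,0,0.45],[0.04,-0.04,-0.03,0,0.45],[0.04,-0.045,0,0,0.45],[0.03,-0.045,0,0,0.45],[0,-0.04,0,0,0.45]]'>/dev/null; python3 -m inch '[[0,-0.04,0,0,0.45],[0,-0.04,0,0,0.45],[0,0,0,0,0.45],[0,0,0,0,0.45],[0,0,0,0,0.45]]'>/dev/null;python3 st.py
python3 - <<'E'
from station import bot
import cv2,numpy as np
from st import *
a=bot.snapshot("scene")["img"][110:250,210:430,::-1];b=bot.snapshot("top")["img"][100:250,235:425,::-1]
a=cv2.resize(a,(400,255),interpolation=cv2.INTER_CUBIC);b=cv2.resize(b,(400,316),interpolation=cv2.INTER_CUBIC)
c=np.zeros((316,800,3),np.uint8);c[:255,:400]=a;c[:,400:]=b
cv2.imwrite("pics/s6.png",c)
for t in(0,.1):
  v=(-.107,-.095*np.sin(.7-t),.03+.095*np.cos(.7-t));print(t,(proj("scene",W(p,v))-[210,110])*1.818,(proj("top",W(p,v))-[235,100])*2.105+[400,0])
E
```

```text
t 20.65 local mm [-215.7 -312.4  227.8] tooly-clampy deg 0.14 F loc [0.3 0.2 0.8] w 38.0 ff 0.0
0 [370.85598196  92.20241393] [760.1967897  279.84815515]
0.1 [366.64035174  90.54382761] [752.02164619 277.36529141]
```

View pics/s6.png

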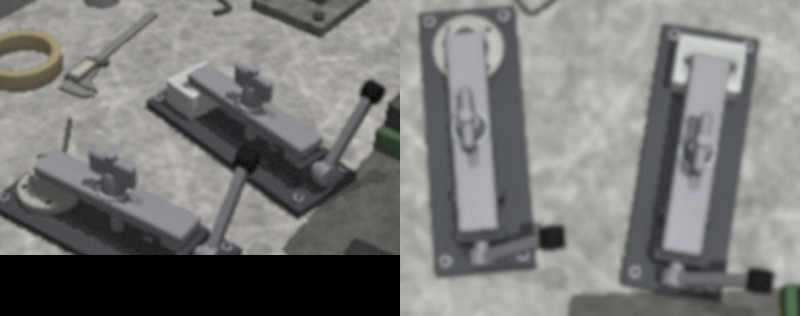

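The block lever's grip is at (760,281) in the top view and (372,92) in the scene view, which matches lever 0 (closed). Its nut is in line with the strap, and the flange clamp is unchanged.

```bash
python3 -c "
from station import bot;print(bot.sign_off())"
```

```text
the job is handed in; nothing more can be done
None
```

The block clamp's lever was flipped fully open, its wing nut turned about 75° clockwise until in line with the strap, and the lever flipped back to closed; the last pictures show this and the flange clamp unchanged, and the job is handed in.

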